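Show the sizing ball to the inspection camera

TASK

Press the thumb lever on the inspection camera's dust shutter all the way down so that the lens is uncovered. Then take the tray that carries the loose steel ball by its upright handle and carry it, level and without spilling or touching the ball, to the front of the lens. Finish while still holding it there, steady and level, in the air: the ball straight in front of the lens at lens height, about 100 mm from the glass, the handle on the side away from the lens; do not knock the camera with the tray, and leave everything else on the bench where it is.

Things in the scene. Friction and masses are not known exactly. Their poses are not given: they have to be found in the camera images.
- shutter (a joint): angle of the lens's dust shutter (rad): 0 shut (blade over the glass), 1.15 fully open at its stop; the glass is clear from about 1.0. Pressing the thumb lever's pin down opens it (1 to 4 N); it stays where it is left (friction).
- shutter_pin (a point): middle of the shutter lever's pin: bare steel, 8 mm thick, 30 mm long, level and parallel to the line of sight, beside the lens on the robot's side. Shut, it is 24 mm above the lens axis and 84 mm beside it; fully open 35 mm below and 76 mm beside (89 mm on the way). It swings on a 55 mm arm; meanwhile the blade (36 mm disc) swings up off the glass. These axes turn with the shutter.
- lens (a point): centre of the front glass (28 mm across) of the inspection camera, 150 mm above the bench. The camera is fixed: 130 mm square foot, post, aluminium housing 110 x 56 x 56 mm, level black lens 40 mm thick, 73 mm long. Its own -x axis is the line of sight, z is up, the lever is on its -y side.
- focus (a point): the point 100 mm straight in front of the glass, 150 mm above the bench, where the centre of the ball is to be held; same axes as the lens point (the lens lies towards +x)
- tray_grip (a point): centre (half-way up) of the handle of the tray with the ball: an upright aluminium fin 12 mm thick (along y), 40 mm long (along x), 50 mm high, from 6 to 56 mm above the bench when the tray stands on it. Tray axes: x from the handle to the pocket, z up. Plate 124 x 70 x 6 mm; tray about 0.2 kg, ball 0.06 kg.
- tray_pocket (a point): centre of the tray's round pocket at the height of the ball's centre (12.5 mm above the plate's top): 70 mm along +x and 13.5 mm below the handle's centre; same axes as the tray. The pocket is a ring 36 mm wide inside, 44 mm outside and 4 mm high on the flat plate; the plate ends 32 mm beyond the pocket centre.
- ball_center (a point): centre of the loose polished steel ball, 25 mm diameter, lying in the pocket of the tray; it can roll up to 9 mm off the pocket's centre and climbs out over the rim if the tray is tipped by some 45 degrees or jerked
- spare_grip (a point): centre of the handle of the other tray, the same in shape, which carries a small brass ring and no ball; leave it alone
- band_mid (a point): centre of the small brass ring (27 mm across, 6 mm high) lying in the other tray's pocket; leave it alone
- bangle_mid (a point): centre of a brass bangle lying flat on the bench, 66 mm across, 16 mm high; leave it alone
- key_mid (a point): middle of a steel T-handled chuck key lying on the bench, about 115 x 80 mm, 20 mm high; leave it alone
- oil_mid (a point): middle of an oil bottle, 52 mm thick, 130 mm high; leave it alone
- mandrel_mid (a point): middle of an upright tapered ring mandrel on a round foot 64 mm across, 125 mm high; leave it alone
- brush_mid (a point): middle of a bench brush lying down; leave it alone
- caliper_mid (a point): middle of a caliper lying flat, 215 x 60 mm, 12 mm high; leave it alone
Not all that is in view belongs to the job. Leave any purple or red look-alike of the part that bears tray_grip alone.

How it is judged:
On the way, in this order (a step that is already met when the one before it is completed fails the run):
1. the dust shutter is swung clear of the lens (value of joint shutter above 1 rad), for 0.2 s.
2. the tray is lifted by its handle, the ball in its pocket (height (world z) of tray_grip above 0.08 m and contact force between tray and the fingers above 1 N and distance between ball_center and tray_pocket below 0.0125 m), for 0.2 s.
At the end, for the whole second after the job is handed in: Shutter open over 1.0 rad; tray held in the air by the gripper alone, at rest, level within 0.1 rad, clear of the camera; ball in its pocket, within 20 mm of the lens axis sideways and in height, 70 to 130 mm from the glass; handle at least 25 mm beyond the focus point, away from the lens (value of joint shutter above 1 rad and x of ball_center in the frame of focus between -0.03 and 0.03 m and y of ball_center in the frame of focus between -0.02 and 0.02 m and z of ball_center in the frame of focus between -0.02 and 0.02 m and x of tray_grip in the frame of focus below -0.025 m and distance between ball_center and tray_pocket below 0.0125 m and angle between tray_grip's own z axis and vertical below 0.1 rad and contact force between tray and the fingers above 1 N and contact force between tray and camera below 0.1 N and linear speed of tray below 0.02 m/s and angular speed of tray below 0.15 rad/s and linear speed of ball below 0.05 m/s); the arm keeps its last pose, push and grip.
It fails at once if the ball leaves its pocket (distance between ball_center and tray_pocket above 0.016 m).
It fails at once if the tray is tipped by more than 0.5 rad (angle between tray_grip's own z axis and vertical above 0.5 rad).
It fails at once if the gripper or arm touches the ball (contact force between ball and the fingers above 0.3 N or contact force between ball and the arm above 0.3 N).
It fails at once if the tray knocks the camera (contact force between tray and camera above 2 N).
It fails at once if something else on the bench is moved by more than 30 mm (distance of any of spare_grip, band_mid, bangle_mid, key_mid, oil_mid, mandrel_mid, brush_mid, caliper_mid from where it was at the start of the episode above 0.03 m).
It also fails if it takes over 61 s, if anything falls off the work surface, if the arm or the gripper's body presses on something with over 40 N, if the wrist force passes 120 N, or if a joint passes its speed limit or range.

ROBOT

A 6-joint arm with a two-finger parallel gripper is mounted at the origin on the work surface. World frame = base frame: x ahead of the robot, y to its left, z up, the work surface at z = 0. Lengths are in m, angles in rad, forces in N, time in s.
With the tool pointing down it reaches from about 0.225 to 0.875 m from the base axis. Payload 3.4 kg.
Tool frame: the origin (TCP) lies midway between the tips of the shut fingers; the grasp point (between the pads) lies 19 mm behind it (manip.grasp_offset is the distance from the TCP to the grasp point, in m); x points along the fingers, y is the direction in which the jaws open and shut, and the axes are right-handed (so a half turn about x gives the same grasp; the last joint's range is limited). The gripper opens to 85 mm and grips with 20 to 120 N. Pads are 22 mm wide; open, the fingers measure 114 mm over their backs; the gripper's body (76 mm by 85 mm) begins 54 mm behind the grasp point. The pads swing forward as they close: fully open they stand 13 mm farther back than shut.
Start: joints at [1, 0.276, 1.505, -0, 1.361, -0.121], TCP at [0.25, 0.518, 0.231] pointing down, gripper open.
Joint ranges: [-2.89, 2.89], [-0.75, 2.08], [0.22, 2.7], [-1.18, 4.32], [0.11, 2.71], [-2.7, 2.7]. Speed limits (rad/s): [2.57, 2.57, 3.14, 3.14, 3.14, 3.14].

INTERFACE

Orientations are given as a unit quaternion [w, x, y, z].
In Python, from rig import manip gives the robot as it stands.
- The arm moves only by the shell command python3 -m creep 'ROWS' [OPENING] [FORCE]. ROWS is a JSON object of lists of equal length, an entry for each row: "delta_pos": the shift along the tool's x, y, z in cm, a list of three; "dr": the turn, a rotation vector about the tool's x, y, z in rad, a list of three. In form: {"delta_pos": [[dx, dy, dz], ...], "dr": [[rx, ry, rz], ...]}. A call has 1 to 10 rows; each row is the pose to reach, as a shift and turn from the pose commanded when the call began, along the tool's axes at that moment; what a row does not reach only later rows make up. A row lasts 1/10 s, in which the tool goes at most 50 mm and 8.59 degrees, less where a joint would pass 70% of its speed; a pose out of reach is approached as far as the arm can. A call with a gripper value outside its range is refused whole. OPENING is the opening, from -1 (shut) to 1 (fully open), set as the call begins (- or left out, the last holds). The fingers move at their own pace and stop on an object; FORCE is the grip in N (left out, the last holds). Time passes only in rows, so rows that repeat a pose let the fingers close. It gives the time, the measured TCP pose, the force and the opening at its end, in the units of the state.
- manip.get_state(): the state, without advancing time (a new reading comes with each control period).
- manip.get_image(name): name is "side" or "top"; returns a dict with "pixels" (400x640x3 uint8, blue, green, red), "depth" (400x640 float32, m along the optical axis (not along the pixel's ray), 0 where there is no reading), "intrinsics" (3x3 intrinsics, pixels), "rvec" (rotation vector, rad) and "tvec" (3), from world to camera coordinates, as OpenCV has them. Camera axes: x right, y down, z forward; pixel columns grow to the right and rows downward; lengths in m; the calibration is good to about 2 mm. A picture is of the moment at which its call begins.
- manip.sign_off(): hands the job in, once; it reports no verdict.
The state is a dict: "clock": time; "qpos": joint angles; "qd": joint speeds; "effort": joint torques, N m; "position": TCP position; "ee_rot": TCP orientation; "contact_force": force on the tool from outside, world axes, zero at the start; "moment": the same for the moment, N m; "width": finger opening in m.
Only numpy, scipy, OpenCV 4.12 (cv2) and the standard library are available. Lean on these libraries where they do the work, as an engineer would, in place of code of your own. Each camera call takes 0.05 s, during which the arm holds its last target. There are 200 camera calls.

## Working session

There is one attempt and no reset: what is moved stays moved. The work goes in short steps, Python scripts to look and compute and a shell command to move; the robot and the scene stay as the last step left them, time stands still between calls to the robot, and variables do not carry over. Pictures are saved under pics/ and viewed, about 8 in all and at most 12, crops included, and the job is handed in when it is done.

```bash
ls; mkdir -p pics; cat > h.py <<'E'
import numpy as np, cv2
from rig import manip
from scipy.spatial.transform import Rotation as R
def cam(n):
    d=manip.get_image(n); d['R']=cv2.Rodrigues(np.array(d['rvec'],float))[0]; d['t']=np.array(d['tvec'],float).ravel(); d['K']=np.array(d['intrinsics'],float); return d
def plane(d,u,v,z):
    r=d['R'].T@np.linalg.inv(d['K'])@np.array([u,v,1.]); c=-d['R'].T@d['t']; return c+r*(z-c[2])/r[2]
def pts(d):
    v,u=np.mgrid[:400,:640]; Z=d['depth'].astype(float)
    P=np.stack([u,v,np.ones_like(u)],-1)@np.linalg.inv(d['K']).T*Z[...,None]
    return (P-d['t'])@d['R']
def proj(d,p):
    return cv2.projectPoints(np.array(p,float).reshape(-1,3),np.array(d['rvec'],float),d['t'],d['K'],None)[0].reshape(-1,2)
E
python3 - <<'E'
from h import *
for n in ('top','side'):
    d=cam(n); cv2.imwrite(f'pics/{n}0.png',d['pixels']); print(n,-d['R'].T@d['t'],d['R'].round(2).tolist(),d['K'][0,0])
    np.savez(f'/tmp/{n}0.npz',**{k:d[k] for k in('pixels','depth','R','t','K','rvec')})
print(manip.get_state(),manip.grasp_offset)
E
```

```text
pics
top [0.28720498 0.11328054 1.02475626] [[0.07, -1.0, 0.0], [-0.97, -0.07, -0.22], [0.22, 0.01, -0.98]] 395.1054628033402
side [ 0.26863471 -0.78332188  0.66237919] [[0.98, -0.21, 0.02], [-0.09, -0.49, -0.87], [0.19, 0.85, -0.5]] 439.19880543806477
{'clock': 0.1, 'qpos': array([ 9.99995565e-01,  2.76515420e-01,  1.50599913e+00,  5.47759689e-05,
        1.36074313e+00, -1.20982777e-01]), 'qd': array([-0.00072235, -0.00168524, -0.00396019, -0.00047138,  0.00027762,
       -0.00061178]), 'effort': array([-6.00821149e-04, -4.17699552e+01, -2.46403009e+01, -2.94822285e-04,
        5.76571256e-03,  5.83056504e-06]), 'position': array([0.24972723, 0.51740518, 0.2305385 ]), 'ee_rot': array([ 0.68907934,  0.1571538 ,  0.68951413, -0.15824858]), 'contact_force': array([ 0.43737833,  0.50258216, -0.39407586]), 'moment': array([-0.01883119, -0.01291755, -0.02110455]), 'width': 0.08568140734599078} 0.0187
```

View pics/top0.png

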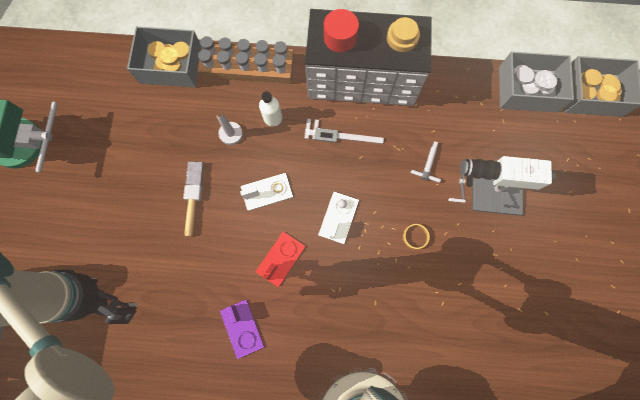

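View pics/side0.png

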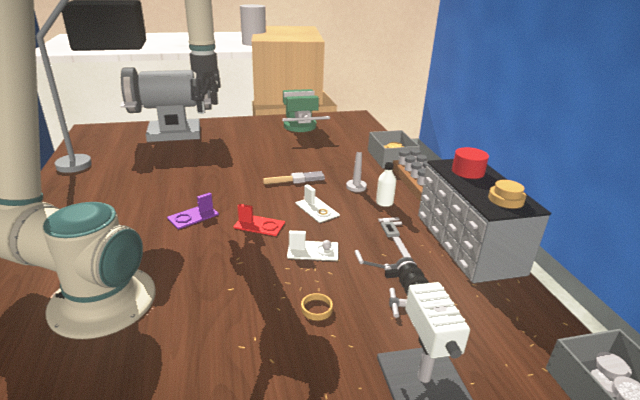

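The top view shows the inspection camera at (500,172), with its lens tip at about (466,170) looking left (+y) and its lever near (458,200). The ball tray is the white one at (340,217), ball at (342,203) and handle at (335,232). The spare tray is at (267,190). The side view shows the ball tray at (313,248) and the lever at (375,258).

```bash
python3 - <<'E'
from h import *
T=dict(np.load('/tmp/top0.npz'));S=dict(np.load('/tmp/side0.npz'))
a=cv2.resize(T['pixels'][130:250,310:570],None,fx=3,fy=3,interpolation=cv2.INTER_CUBIC)
b=cv2.resize(S['pixels'][225:400,280:480],None,fx=3,fy=3,interpolation=cv2.INTER_CUBIC)
cv2.imwrite('pics/a.png',a);cv2.imwrite('pics/b.png',b)
for n,d in(('top',T),('side',S)):
    P=pts(d); hsv=cv2.cvtColor(d['pixels'],cv2.COLOR_BGR2HSV)
    white=(hsv[...,1]<60)&(hsv[...,2]>120)
    # white objects by height band
    for nm,lo,hi in(('plate',.003,.009),('handletop',.05,.06),('camhousing',.17,.19)):
        m=((P[...,2]>lo)&(P[...,2]<hi)&white&(P[...,0]>.2)&(P[...,0]<.62)&(P[...,1]>-.42)&(P[...,1]<.35)).astype(np.uint8)
        k,l,s,c=cv2.connectedComponentsWithStats(m)
        for i in range(1,k):
            if s[i,4]>12:
                q=P[l==i]; (cx,cy),wh,an=cv2.minAreaRect((q[:,:2]*1000).astype(np.float32))
                print(n,nm,s[i].tolist(),q.mean(0).round(4),'rect',round(cx),round(cy),np.round(wh),round(an,1))
    # elevated things near camera
    m=((P[...,2]>.08)&(P[...,0]>.25)&(P[...,0]<.5)&(P[...,1]<-.1)&(P[...,1]>-.45)&~white)
    k,l,s,c=cv2.connectedComponentsWithStats(m.astype(np.uint8))
    for i in range(1,k):
        if s[i,4]>8: q=P[l==i]; print(n,'cam',s[i].tolist(),q.min(0).round(3),q.max(0).round(3),q.mean(0).round(3))
E
```

```text
top plate [244, 173, 49, 38, 656] [0.5342 0.2852 0.0069] rect 537 288 [ 71. 123.] 21.5
top plate [279, 182, 6, 11, 19] [0.553  0.2484 0.0073] rect 553 249 [27. 10.] 16.2
top plate [274, 184, 8, 7, 36] [0.5502 0.261  0.0072] rect 550 260 [19. 17.] 87.4
top plate [319, 192, 40, 52, 825] [0.4794 0.0928 0.0068] rect 482 93 [ 72. 124.] 75.4
top handletop [241, 187, 17, 9, 77] [0.5219 0.3243 0.0566] rect 522 325 [12. 40.] 21.8
top handletop [330, 221, 9, 16, 71] [0.4425 0.1022 0.057 ] rect 443 102 [11. 40.] 75.8
top camhousing [500, 156, 52, 29, 1227] [ 0.587  -0.3155  0.1793] rect 589 -317 [112.  56.] 88.0
top camhousing [465, 161, 2, 8, 13] [ 0.5914 -0.1825  0.1718] rect 592 -182 [ 3. 16.] 89.5
top camhousing [470, 161, 3, 7, 15] [ 0.5937 -0.1952  0.1714] rect 594 -195 [15.  5.] 4.1
top camhousing [449, 196, 17, 7, 62] [ 0.5086 -0.1641  0.1736] rect 508 -164 [14. 36.] 12.2
side plate [296, 197, 44, 25, 405] [0.5366 0.2791 0.0053] rect 537 284 [ 73. 128.] 20.9
side plate [288, 241, 50, 19, 576] [0.4825 0.0807 0.0052] rect 481 88 [ 73. 125.] 77.3
side handletop [305, 185, 10, 7, 35] [0.5217 0.3207 0.0539] rect 522 322 [14. 39.] 29.3
side handletop [290, 231, 16, 4, 63] [0.4429 0.0979 0.0539] rect 443 99 [14. 38.] 73.1
side handletop [421, 359, 13, 9, 52] [ 0.5826 -0.3319  0.0551] rect 583 -331 [10. 21.] 54.5
side camhousing [355, 250, 9, 12, 47] [ 0.5063 -0.1675  0.1719] rect 507 -167 [34.  7.] 89.3
side camhousing [409, 282, 61, 55, 1880] [ 0.5843 -0.3281  0.1773] rect 587 -318 [119.  56.] 87.8
```

View pics/a.png

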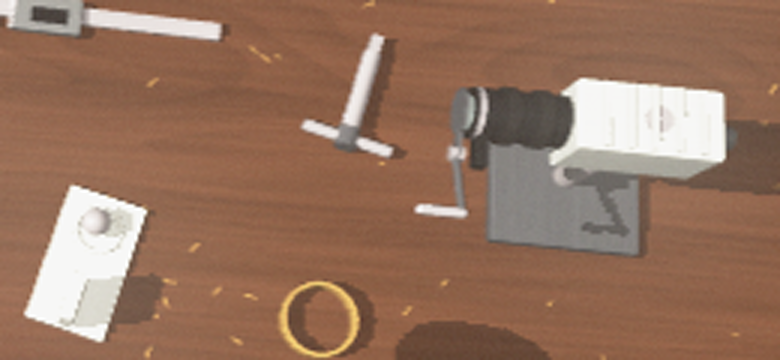

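View pics/b.png

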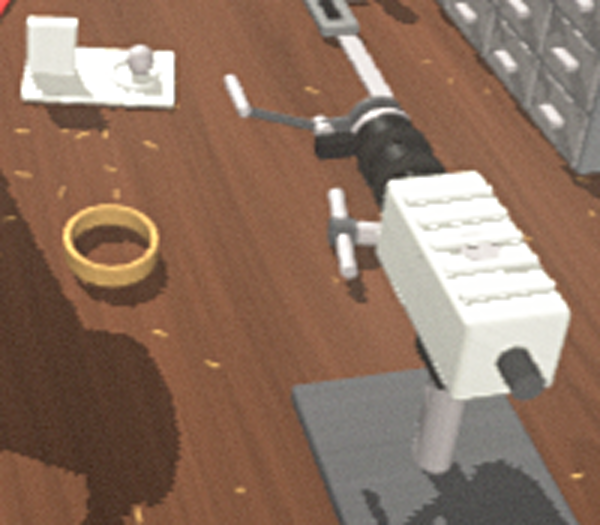

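The close-ups agree with the depth data: the pin runs from the lever end at about a(465,212) out to a(417,209), and the ball sits in the pocket of the near tray. Estimates: glass (0.592,-0.189), line of sight (0.037,0.999), pin (0.508,-0.165,0.174), handle (0.443,0.100), tray yaw -14.6°. The pin-to-axis distance comes out at 85 mm and the plate at 72 x 124 mm, both matching the given sizes.

```bash
cat >> h.py <<'E'
def tool(s=None):
    s=s or manip.get_state(); q=s['ee_rot']; return np.array(s['position']),R.from_quat([q[1],q[2],q[3],q[0]])
def down(yaw,tilt=0,axis=(0,1,0)):   # tool x down, tool y at world yaw; then tilt about world axis
    y=np.array([np.cos(yaw),np.sin(yaw),0]);x=np.array([0,0,-1.]);
    return R.from_rotvec(np.array(axis)*tilt)*R.from_matrix(np.stack([x,y,np.cross(x,y)],1))
def go(p,Rt):
    P,Q=tool(); print('dpos cm',(Q.inv().apply(np.array(p)-P)*100).round(2),'dr',(Q.inv()*Rt).as_rotvec().round(3))
E
python3 - <<'E'
from h import *
P,Q=tool(); print(P,Q.as_matrix().round(3).tolist())
y=Q.as_matrix()[:,1]; print('yaw y',np.arctan2(y[1],y[0]))
for yaw in (0,-np.pi/2,np.pi/2): print(yaw); go([.508,-.158,.25],down(yaw,-.3))
print((down(0,-.3).as_matrix()[:,0]))
E
```

```text
[0.24972723 0.51740518 0.2305385 ] [[-0.001, 0.435, 0.901], [-0.001, 0.901, -0.435], [-1.0, -0.002, -0.0]]
yaw y 1.1209670845183815
0
dpos cm [ -1.88 -49.59  52.62] dr [ 1.112 -0.167  0.269]
-1.5707963267948966
dpos cm [ -1.88 -49.59  52.62] dr [2.665 0.094 0.404]
1.5707963267948966
dpos cm [ -1.88 -49.59  52.62] dr [-0.446 -0.296  0.069]
[ 0.29552021  0.         -0.95533649]
```

```bash
python3 -m creep '{"delta_pos":[[-1.9,-5,5.3],[-1.9,-10,10.6],[-1.9,-15,16],[-1.9,-20,21],[-1.9,-25,26],[-1.9,-30,32],[-1.9,-35,37],[-1.9,-40,42],[-1.9,-45,47],[-1.9,-49.6,52.6]],"dr":[[0.11,-0.02,0.03],[0.22,-0.03,0.05],[0.33,-0.05,0.08],[0.45,-0.07,0.11],[0.56,-0.08,0.13],[0.67,-0.1,0.16],[0.78,-0.12,0.19],[0.89,-0.13,0.22],[1.0,-0.15,0.24],[1.11,-0.167,0.269]]}' -1 30
python3 - <<'E'
from h import *
print(manip.get_state()['qpos']); go([.508,-.158,.21],down(.037,-.3))
E
```

```text
clock: 1.1
position: [0.4262, 0.05, 0.2501]
ee_rot: [0.569, 0.57, 0.419, -0.419]
contact_force: [-0.3, 0.2, 0.3]
width: 0.0002
[-0.06269367 -0.12522913  1.94796075  0.02319491  1.01769421 -0.06949243]
dpos cm [ 6.24  6.67 20.79] dr [-0.04  -0.001 -0.002]
```

```bash
python3 -m creep '{"delta_pos":[[0,5,15],[0,5,15],[0,5,15],[0,5,15],[0,5,15],[0,5,15]],"dr":[[0,0,0],[0,0,0],[0,0,0],[0,0,0],[0,0,0],[0,0,0]]}'
python3 - <<'E'
from h import *
go([.506,-.158,.205],down(.037,-.3))
E
```

```text
clock: 1.7
position: [0.4735, -0.0969, 0.2639]
ee_rot: [0.569, 0.569, 0.421, -0.419]
contact_force: [0.5, 0.4, 0.3]
width: -0.0002
dpos cm [6.56 1.36 6.13] dr [-0.035 -0.003  0.001]
```

```bash
python3 -m creep '{"delta_pos":[[2,0.5,2],[4,1,4],[6.5,1.4,6.1],[6.5,1.4,6.1],[6.5,1.4,6.1],[6.5,1.4,6.1]],"dr":[[-0.03,0,0],[-0.03,0,0],[-0.03,0,0],[-0.03,0,0],[-0.03,0,0],[-0.03,0,0]]}'
python3 - <<'E'
from h import *
for n in ('top','side'):
    d=cam(n); cv2.imwrite(f'/tmp/{n}.png',d['pixels'])
    i=d['pixels']; c=proj(d,[.508,-.165,.174])[0].astype(int); 
    j=i[max(0,c[1]-60):c[1]+60,c[0]-65:c[0]+65]
    globals()[n]=cv2.resize(j,(390,360),interpolation=cv2.INTER_CUBIC)
cv2.imwrite('pics/p1.png',np.hstack([top,side]))
go([.513,-.158,.112],down(.037,-.3))
E
```

```text
clock: 2.3
position: [0.5071, -0.1571, 0.2075]
ee_rot: [0.578, 0.56, 0.427, -0.411]
contact_force: [0.1, 0.0, 0.4]
width: -0.0
dpos cm [ 9.32 -2.31 -0.03] dr [-0.003 -0.002 -0.002]
```

View pics/p1.png

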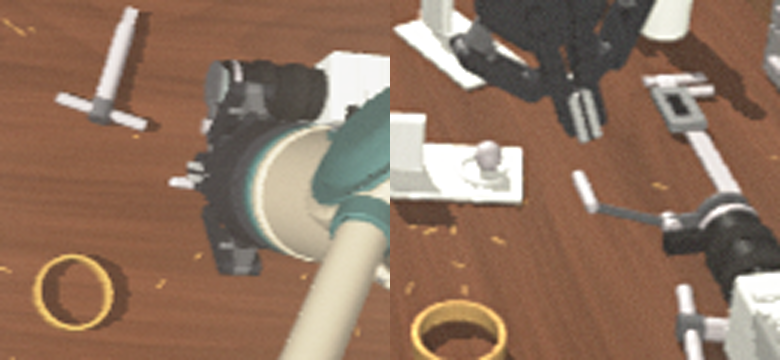

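The fingertips (right half, 585,135) stand directly above the pin (585,190), so I can press.

```bash
python3 -m creep '{"delta_pos":[[1,-0.3,0],[2,-0.6,0],[3,-0.9,0],[4,-1.2,0],[4.5,-1.3,0],[5,-1.4,0],[5.5,-1.5,0],[6,-1.6,0],[6.5,-1.7,0],[7,-1.8,0]],"dr":[[0,0,0],[0,0,0],[0,0,0],[0,0,0],[0,0,0],[0,0,0],[0,0,0],[0,0,0],[0,0,0],[0,0,0]]}'
```

```text
clock: 3.4
position: [0.5116, -0.1597, 0.1346]
ee_rot: [0.578, 0.561, 0.426, -0.412]
contact_force: [1.0, -0.5, 0.9]
width: 0.0003
```

```bash
python3 -m creep '{"delta_pos":[[0.5,-0.15,0],[1,-0.3,0],[1.4,-0.4,0],[1.4,-0.4,0]],"dr":[[0,0,0],[0,0,0],[0,0,0],[0,0,0]]}'
python3 - <<'E'
from h import *
go([.513,-.158,.112],down(.037,-.3))
E
```

```text
clock: 3.8
position: [0.5106, -0.1592, 0.1191]
ee_rot: [0.577, 0.56, 0.427, -0.412]
contact_force: [0.1, -0.7, -0.5]
width: 0.0003
dpos cm [ 0.75  0.02 -0.12] dr [-0.005 -0.003  0.001]
```

```bash
python3 -m creep '{"delta_pos":[[0.3,0,0],[0.6,0,0],[0.6,0,0]],"dr":[[0,0,0],[0,0,0],[0,0,0]]}'
python3 - <<'E'
from h import *
for n in ('top','side'):
    d=cam(n)
    i=d['pixels']; c=proj(d,[.53,-.175,.15])[0].astype(int); 
    j=i[max(0,c[1]-60):c[1]+60,c[0]-65:c[0]+65]
    globals()[n]=cv2.resize(j,(390,360),interpolation=cv2.INTER_CUBIC)
cv2.imwrite('pics/p2.png',np.hstack([top,side]))
E
```

```text
clock: 4.1
position: [0.5128, -0.1594, 0.1162]
ee_rot: [0.579, 0.56, 0.427, -0.412]
contact_force: [-9.9, 0.5, 18.9]
width: 0.0002
```

View pics/p2.png

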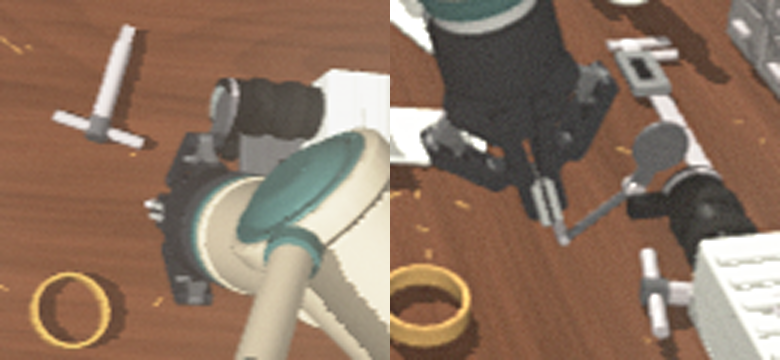

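The blade (right half, 660,145) is swung up off the lens, and the stop was felt at 19 N. Now I retreat and go to the tray.

```bash
python3 -m creep '{"delta_pos":[[-1,0,0],[-3,0,0],[-6,0,0],[-10,0,0],[-10,0,-4],[-10,0,-8],[-10,0,-12],[-10,0,-12],[-10,0,-12]],"dr":[[0,0,0],[0,0,0],[0,0,0],[0,0,0],[0,0,0],[0,0,0],[0,0,0],[0,0,0],[0,0,0]]}'
python3 - <<'E'
from h import *
go([.443,.100,.13],down(np.radians(75.4)))
E
```

```text
clock: 5.1
position: [0.4794, -0.0389, 0.2088]
ee_rot: [0.579, 0.56, 0.427, -0.412]
contact_force: [-0.8, -1.2, -0.4]
width: 0.0003
dpos cm [  6.48  -5.33 -14.07] dr [-1.271  0.2   -0.253]
```

```bash
python3 -m creep '{"delta_pos":[[0.5,-0.5,-1.5],[1,-1,-3],[2,-1.6,-4.5],[2.6,-2.2,-6],[3.3,-2.8,-7.5],[4,-3.4,-9],[4.6,-3.9,-10.5],[5.2,-4.5,-12],[6,-5,-13],[6.5,-5.3,-14.1]],"dr":[[-0.127,0.02,-0.025],[-0.254,0.04,-0.05],[-0.38,0.06,-0.076],[-0.51,0.08,-0.1],[-0.635,0.1,-0.126],[-0.76,0.12,-0.152],[-0.89,0.14,-0.177],[-1.02,0.16,-0.2],[-1.14,0.18,-0.228],[-1.271,0.2,-0.253]]}' 1
python3 -m creep '{"delta_pos":[[0,0,0],[0,0,0],[0,0,0]],"dr":[[0,0,0],[0,0,0],[0,0,0]]}'
python3 - <<'E'
from h import *
print(manip.get_state()['qpos'].round(2))
go([.443,.100,.07],down(np.radians(75.4)))
go([.443,.100,.015],down(np.radians(75.4)))
# re-measure tray and check shutter-independent
for n in('top','side'):
    d=cam(n);P=pts(d);hsv=cv2.cvtColor(d['pixels'],cv2.COLOR_BGR2HSV)
    w=(hsv[...,1]<60)&(hsv[...,2]>120)&(P[...,0]>.38)&(P[...,0]<.56)&(abs(P[...,1]-.09)<.1)
    for lo,hi in((.003,.009),(.05,.06)):
        q=P[w&(P[...,2]>lo)&(P[...,2]<hi)]
        if len(q)>10: print(n,lo,len(q),cv2.minAreaRect((q[:,:2]*1000).astype(np.float32)))
    cv2.imwrite(f'pics/{n}g.png',d['pixels'])
S=cv2.imread('pics/sideg.png')[130:290,220:420]
cv2.imwrite('pics/p3.png',cv2.resize(S,None,fx=3,fy=3,interpolation=cv2.INTER_CUBIC))
E
```

```text
clock: 6.1
position: [0.4444, 0.0985, 0.1292]
ee_rot: [0.701, 0.089, 0.702, -0.09]
contact_force: [0.5, 0.7, 0.4]
width: 0.0855
clock: 6.4
position: [0.4442, 0.0986, 0.1301]
ee_rot: [0.701, 0.092, 0.701, -0.092]
contact_force: [0.2, 0.2, -0.3]
width: 0.0855
[ 0.06  0.18  1.91  0.    1.05 -1.25]
dpos cm [ 6.02  0.1  -0.16] dr [-0.006  0.    -0.001]
dpos cm [11.52  0.09 -0.16] dr [-0.006  0.    -0.001]
top 0.003 225 ((440.2135925292969, 103.078125), (71.0339584350586, 40.61488342285156), 78.17181396484375)
top 0.05 35 ((432.4884338378906, 104.86985778808594), (10.864235877990723, 17.680580139160156), 75.79572296142578)
side 0.003 597 ((480.19580078125, 88.4300537109375), (75.79127502441406, 122.37981414794922), 74.70729064941406)
side 0.05 64 ((442.95709228515625, 97.72903442382812), (14.526406288146973, 37.62435531616211), 83.1103515625)
```

View pics/p3.png

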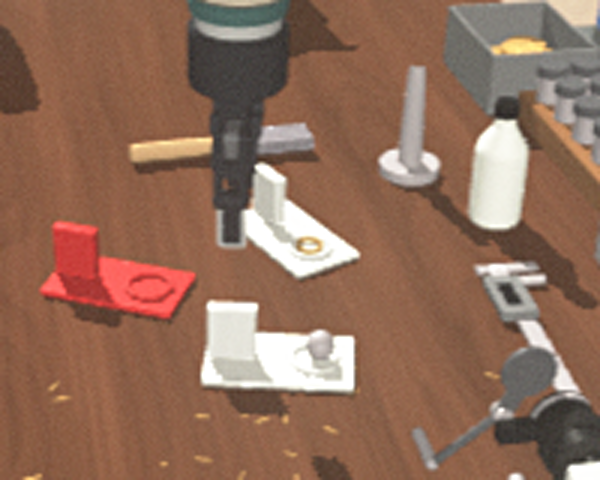

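The gripper (230,240) stands above the ball tray's handle (232,328), and the ball (320,345) is still in its pocket. The shutter lever stays down. Descending.

```bash
python3 -m creep '{"delta_pos":[[2,0.1,-0.15],[4,0.1,-0.15],[6,0.1,-0.15],[8,0.1,-0.15],[9.5,0.1,-0.15],[10.5,0.1,-0.15],[11.2,0.1,-0.15],[11.5,0.1,-0.15],[11.5,0.1,-0.15]],"dr":[[0,0,0],[0,0,0],[0,0,0],[0,0,0],[0,0,0],[0,0,0],[0,0,0],[0,0,0],[0,0,0]]}'
python3 -m creep '{"delta_pos":[[0,0,0],[0,0,0],[0,0,0],[0,0,0],[0,0,0],[0,0,0],[0,0,0],[0,0,0],[0,0,0],[0,0,0]],"dr":[[0,0,0],[0,0,0],[0,0,0],[0,0,0],[0,0,0],[0,0,0],[0,0,0],[0,0,0],[0,0,0],[0,0,0]]}' -0.3 30
python3 -m creep '{"delta_pos":[[0,0,0],[0,0,0],[0,0,0],[0,0,0],[0,0,0]],"dr":[[0,0,0],[0,0,0],[0,0,0],[0,0,0],[0,0,0]]}' -1 50
python3 -c "
from h import *
print(tool()[0],tool()[1].as_matrix().round(3))"
```

```text
clock: 7.4
position: [0.4427, 0.101, 0.015]
ee_rot: [0.701, 0.091, 0.701, -0.091]
contact_force: [-1.0, 0.4, 0.8]
width: 0.0853
clock: 8.4
position: [0.4426, 0.1011, 0.0149]
ee_rot: [0.701, 0.091, 0.702, -0.09]
contact_force: [0.0, -0.6, 0.1]
width: 0.0297
clock: 8.9
position: [0.4426, 0.101, 0.015]
ee_rot: [0.701, 0.091, 0.701, -0.091]
contact_force: [0.1, -1.2, 2.0]
width: 0.0113
[0.44257066 0.10100303 0.01502647] [[-0.     0.254  0.967]
 [ 0.001  0.967 -0.254]
 [-1.     0.    -0.001]]
```

```bash
python3 -m creep '{"delta_pos":[[0,0,0],[0,0,0],[-0.1,0,0],[-0.3,0,0],[-0.7,0,0],[-1.2,0,0],[-1.8,0,0],[-2.3,0,0],[-2.6,0,0],[-2.7,0,0]],"dr":[[0,0,0],[0,0,0],[0,0,0],[0,0,0],[0,0,0],[0,0,0],[0,0,0],[0,0,0],[0,0,0],[0,0,0]]}' - 90
python3 -m creep '{"delta_pos":[[-0.2,0,0],[-0.7,0,0],[-1.5,0,0],[-2.7,0,0],[-4.2,0,0],[-5.7,0,0],[-7.1,0,0],[-8.2,0,0],[-8.9,0,0],[-9.1,0,0]],"dr":[[0,0,0],[0,0,0],[0,0,0],[0,0,0],[0,0,0],[0,0,0],[0,0,0],[0,0,0],[0,0,0],[0,0,0]]}'
python3 - <<'E'
from h import *
d=cam('side');c=proj(d,[.47,.09,.15])[0].astype(int)
cv2.imwrite('pics/p4.png',cv2.resize(d['pixels'][c[1]-70:c[1]+70,c[0]-90:c[0]+90],None,fx=4,fy=4,interpolation=cv2.INTER_CUBIC))
P=pts(d);hsv=cv2.cvtColor(d['pixels'],cv2.COLOR_BGR2HSV)
w=(hsv[...,1]<60)&(hsv[...,2]>120)&(P[...,0]>.40)&(P[...,0]<.56)&(abs(P[...,1]-.09)<.08)&(P[...,2]>.08)
# plate top: fit plane to the plate band
q=P[w&(P[...,2]<.135)]; 
for it in range(5):
    A=np.c_[q[:,:2],np.ones(len(q))];k=np.linalg.lstsq(A,q[:,2],rcond=None)[0];r=q[:,2]-A@k;q=q[abs(r)<.003]
print(len(q),'plane',k, 'z at handle',k@[.443,.1,1],'z at pocket',k@[.511,.082,1],q[:,:2].mean(0))
E
```

```text
clock: 9.9
position: [0.4429, 0.1011, 0.0425]
ee_rot: [0.701, 0.091, 0.701, -0.09]
contact_force: [0.4, 0.1, -2.8]
width: 0.0108
clock: 10.9
position: [0.443, 0.1011, 0.1338]
ee_rot: [0.702, 0.091, 0.701, -0.09]
contact_force: [-0.2, -0.2, -2.7]
width: 0.0108
600 plane [0.00150854 0.00979817 0.12196723] z at handle 0.12361533062382195 z at pocket 0.12354154405062705 [0.48229347 0.07902454]
```

View pics/p4.png

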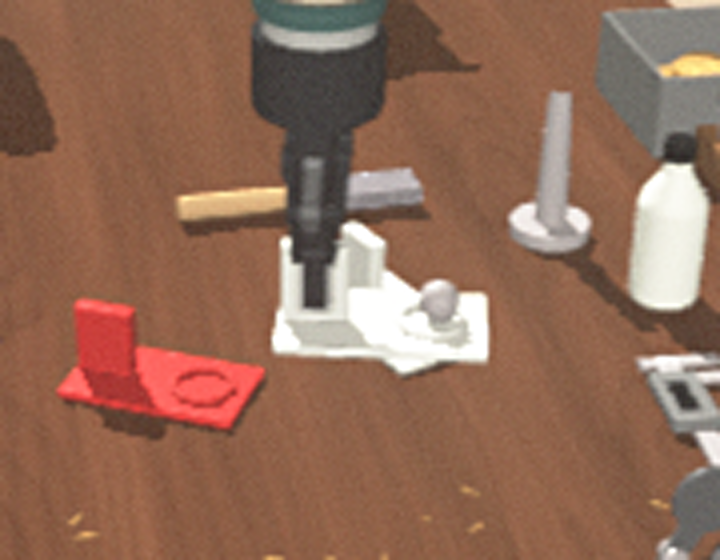

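The tray is level: plate top is 0.1235 m at both handle and pocket. The ball (440,300) is in its pocket. First I turn it slowly while raising it, then translate.

```bash
python3 -m creep '{"delta_pos":[[0,0,0],[-0.1,0,0],[-0.2,0,0],[-0.4,0,0],[-0.6,0,0],[-0.8,0,0],[-1,0,0],[-1.2,0,0],[-1.3,0,0],[-1.4,0,0]],"dr":[[0.005,0,0],[0.02,0,0],[0.05,0,0],[0.1,0,0],[0.16,0,0],[0.23,0,0],[0.31,0,0],[0.39,0,0],[0.47,0,0],[0.55,0,0]]}'
python3 -m creep '{"delta_pos":[[0,0,0],[0,0,0],[0,0,0],[0,0,0],[0,0,0],[0,0,0],[0,0,0],[0,0,0],[0,0,0],[0,0,0]],"dr":[[0.08,0,0],[0.16,0,0],[0.24,0,0],[0.32,0,0],[0.4,0,0],[0.48,0,0],[0.56,0,0],[0.62,0,0],[0.66,0,0],[0.68,0,0]]}'
python3 -m creep '{"delta_pos":[[0,0,0],[0,0,0],[0,0,0]],"dr":[[0.01,0,0],[0.02,0,0],[0.02,0,0]]}'
python3 - <<'E'
from h import *
go([.5988,-.019,.1475],down(np.radians(2.1)));print(manip.get_state()['qpos'].round(2))
E
```

```text
clock: 11.95
position: [0.4423, 0.101, 0.1464]
ee_rot: [0.649, 0.279, 0.65, -0.279]
contact_force: [-0.6, 0.1, -2.6]
width: 0.011
clock: 12.95
position: [0.4424, 0.1011, 0.1465]
ee_rot: [0.52, 0.479, 0.521, -0.479]
contact_force: [-0.4, -0.5, -3.7]
width: 0.0106
clock: 13.25
position: [0.4426, 0.101, 0.1468]
ee_rot: [0.515, 0.484, 0.516, -0.484]
contact_force: [-0.6, 0.3, -3.1]
width: 0.011
dpos cm [-0.08 14.83 12.97] dr [ 0.027 -0.001  0.001]
[0.07 0.16 1.88 0.   1.1  0.01]
```

```bash
python3 -m creep '{"delta_pos":[[0,0.05,0],[0,0.25,0],[0,0.7,0],[0,1.4,0],[0,2.4,0],[0,3.5,0],[0,4.7,0],[0,5.9,0],[0,7.1,0],[0,8.3,0]],"dr":[[0,0,0],[0.005,0,0],[0.01,0,0],[0.015,0,0],[0.02,0,0],[0.025,0,0],[0.027,0,0],[0.027,0,0],[0.027,0,0],[0.027,0,0]]}'
python3 -m creep '{"delta_pos":[[0,1.2,0],[0,2.4,0.05],[0,3.5,0.25],[0,4.5,0.7],[0,5.3,1.3],[0,5.9,2.1],[0,6.2,3],[0,6.3,4],[0,6.3,5],[0,6.3,6]],"dr":[[0,0,0],[0,0,0],[0,0,0],[0,0,0],[0,0,0],[0,0,0],[0,0,0],[0,0,0],[0,0,0],[0,0,0]]}'
python3 -m creep '{"delta_pos":[[0,0,0.9],[0,0,1.6],[0,0,2.1],[0,0,2.4],[0,0,2.5],[0,0,2.5],[0,0,2.5]],"dr":[[0,0,0],[0,0,0],[0,0,0],[0,0,0],[0,0,0],[0,0,0],[0,0,0]]}'
python3 - <<'E'
from h import *
go([.5988,-.019,.1475],down(np.radians(2.1)))
for n in ('top','side'):
    d=cam(n);P=pts(d);hsv=cv2.cvtColor(d['pixels'],cv2.COLOR_BGR2HSV)
    c=proj(d,[.59,-.1,.15])[0].astype(int)
    globals()[n]=cv2.resize(d['pixels'][max(0,c[1]-75):c[1]+75,c[0]-65:c[0]+65],(390,450),interpolation=cv2.INTER_CUBIC)
    w=(hsv[...,1]<60)&(hsv[...,2]>110)&(P[...,0]>.53)&(P[...,0]<.66)&(P[...,1]>-.14)&(P[...,1]<.08)
    q=P[w&(P[...,2]>.12)&(P[...,2]<.142)]
    for it in range(5):
        A=np.c_[q[:,:2],np.ones(len(q))];k=np.linalg.lstsq(A,q[:,2],rcond=None)[0];q=q[abs(q[:,2]-A@k)<.003]
    print(n,len(q),'plane',k.round(4),cv2.minAreaRect((q[:,:2]*1000).astype(np.float32)))
    h=q[:,2].mean()
    b=P[(P[...,2]>h+.008)&(P[...,2]<h+.03)&(abs(P[...,0]-.598)<.03)&(P[...,1]<-.03)&(P[...,1]>-.1)]
    print('ball',len(b),b.mean(0).round(4) if len(b) else '',b.min(0).round(4),b.max(0).round(4))
    # lens / housing check
    q=P[(P[...,2]>.165)&(P[...,2]<.185)&(P[...,1]<-.25)&(P[...,1]>-.40)&(P[...,0]>.54)&(P[...,0]<.64)&(hsv[...,2]>120)&(hsv[...,1]<60)]
    if len(q)>50: print('housing',cv2.minAreaRect((q[:,:2]*1000).astype(np.float32)),np.median(q[:,2]))
cv2.imwrite('pics/p5.png',np.hstack([top,side]))
E
```

```text
clock: 14.25
position: [0.5267, 0.1064, 0.1467]
ee_rot: [0.509, 0.491, 0.509, -0.491]
contact_force: [-0.3, 0.4, -3.0]
width: 0.0108
clock: 15.25
position: [0.5902, 0.0476, 0.1469]
ee_rot: [0.509, 0.491, 0.509, -0.491]
contact_force: [0.9, 0.6, -2.9]
width: 0.0105
clock: 15.95
position: [0.5915, 0.024, 0.1468]
ee_rot: [0.509, 0.491, 0.51, -0.491]
contact_force: [-0.8, -0.4, -3.6]
width: 0.011
dpos cm [-0.07  0.57  4.32] dr [ 0.    -0.001  0.001]
top 82 plane [-0.0045 -0.0014  0.142 ] ((625.1328735351562, -50.22620391845703), (45.89065170288086, 13.039291381835938), 86.81617736816406)Traceback (most recent call last):
  File "<stdin>", line 14, in <module>
    return umr_minimum(a, axis, None, out, keepdims, initial, where)
ValueError: zero-size array to reduction operation minimum which has no identity
```

```bash
python3 -m creep '{"delta_pos":[[0,0.05,0.1],[0,0.1,0.4],[-0.05,0.2,0.9],[-0.07,0.3,1.6],[-0.07,0.4,2.3],[-0.07,0.5,3],[-0.07,0.55,3.6],[-0.07,0.57,4],[-0.07,0.57,4.2],[-0.07,0.57,4.3]],"dr":[[0,0,0],[0,0,0],[0,0,0],[0,0,0],[0,0,0],[0,0,0],[0,0,0],[0,0,0],[0,0,0],[0,0,0]]}'
python3 -m creep '{"delta_pos":[[0,0,0],[0,0,0],[0,0,0],[0,0,0],[0,0,0]],"dr":[[0,0,0],[0,0,0],[0,0,0],[0,0,0],[0,0,0]]}'
python3 - <<'E'
from h import *
go([.5988,-.019,.1475],down(np.radians(2.1)))
for n in ('top','side'):
    d=cam(n);P=pts(d);hsv=cv2.cvtColor(d['pixels'],cv2.COLOR_BGR2HSV)
    c=proj(d,[.59,-.12,.15])[0].astype(int); print(n,c)
    globals()[n]=cv2.resize(d['pixels'][max(0,c[1]-75):max(0,c[1]-75)+150,c[0]-65:c[0]+65],(390,450),interpolation=cv2.INTER_CUBIC)
    w=(hsv[...,1]<60)&(hsv[...,2]>110)&(P[...,0]>.54)&(P[...,0]<.66)&(P[...,1]>-.14)&(P[...,1]<.05)
    q=P[w&(P[...,2]>.12)&(P[...,2]<.145)]
    if len(q)<30: continue
    for it in range(5):
        A=np.c_[q[:,:2],np.ones(len(q))];k=np.linalg.lstsq(A,q[:,2],rcond=None)[0];q=q[abs(q[:,2]-A@k)<.003]
    print(len(q),'plane',k.round(4),cv2.minAreaRect((q[:,:2]*1000).astype(np.float32)))
    h=q[:,2].mean()
    b=P[(P[...,2]>h+.008)&(P[...,2]<h+.03)&(abs(P[...,0]-.598)<.03)&(P[...,1]<-.06)&(P[...,1]>-.13)]
    if len(b): print('ball',h,len(b),b.mean(0).round(4),b.min(0).round(4),b.max(0).round(4))
cv2.imwrite('pics/p5.png',np.hstack([top,side]))
E
```

```text
clock: 17.0
position: [0.5988, -0.0193, 0.1474]
ee_rot: [0.509, 0.491, 0.509, -0.491]
contact_force: [-1.1, 0.6, -3.9]
width: 0.0109
clock: 17.5
position: [0.5988, -0.019, 0.1475]
ee_rot: [0.509, 0.491, 0.509, -0.491]
contact_force: [-0.1, 0.4, -3.8]
width: 0.0108
dpos cm [-0.  0.  0.] dr [ 0.    -0.001  0.001]
top [435 166]
side [390 245]
762 plane [0.001  0.0017 0.1368] ((600.865234375, -59.57352066040039), (71.42292022705078, 125.69134521484375), 1.324819564819336)
ball 0.13730333779050777 112 [ 0.6024 -0.0975  0.1548] [ 0.5934 -0.1055  0.1455] [ 0.6151 -0.0825  0.1628]
```

View pics/p5.png

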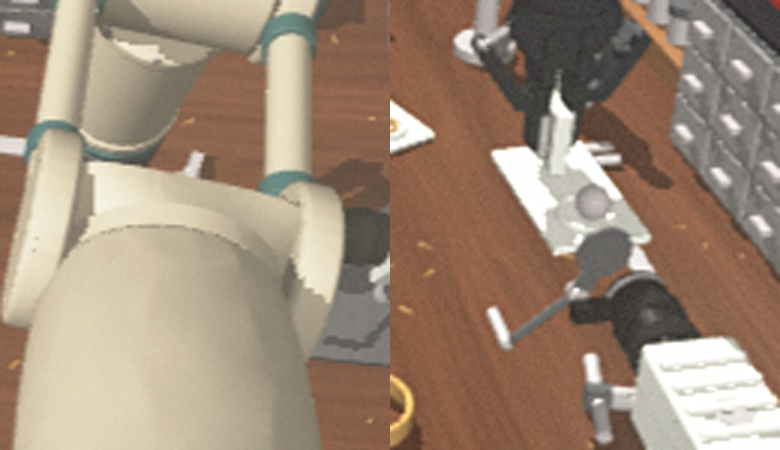

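The ball (right half, 593,202) sits in its pocket straight ahead of the open lens, about 6 mm from the estimated focus. The tray is level and clear. I make a 3 mm trim sideways, settle, and hand in.

```bash
python3 -m creep '{"delta_pos":[[0,-0.05,0],[0,-0.1,-0.05],[0,-0.2,-0.1],[0,-0.25,-0.15],[0,-0.3,-0.2],[0,-0.3,-0.2],[0,-0.3,-0.2],[0,-0.3,-0.2],[0,-0.3,-0.2],[0,-0.3,-0.2]],"dr":[[0,0,0],[0,0,0],[0,0,0],[0,0,0],[0,0,0],[0,0,0],[0,0,0],[0,0,0],[0,0,0],[0,0,0]]}'
python3 -m creep '{"delta_pos":[[0,0,0],[0,0,0],[0,0,0],[0,0,0],[0,0,0],[0,0,0],[0,0,0],[0,0,0],[0,0,0],[0,0,0]],"dr":[[0,0,0],[0,0,0],[0,0,0],[0,0,0],[0,0,0],[0,0,0],[0,0,0],[0,0,0],[0,0,0],[0,0,0]]}'
python3 - <<'E'
from h import *
o=[]
for i in range(2):
    d=cam('side');P=pts(d)
    b=P[(P[...,2]>.1455)&(P[...,2]<.168)&(abs(P[...,0]-.598)<.03)&(P[...,1]<-.06)&(P[...,1]>-.13)]
    print(len(b),b.mean(0).round(4),b.min(0).round(3),b.max(0).round(3))
print(manip.get_state()['qd'].round(4), manip.sign_off())
E
```

```text
clock: 18.6
position: [0.5958, -0.0172, 0.1475]
ee_rot: [0.509, 0.491, 0.509, -0.491]
contact_force: [-0.2, 0.8, -3.1]
width: 0.0108
clock: 19.6
position: [0.5957, -0.0172, 0.1475]
ee_rot: [0.509, 0.491, 0.509, -0.491]
contact_force: [0.3, -0.1, -3.3]
width: 0.011
107 [ 0.5996 -0.0955  0.1551] [ 0.59  -0.104  0.146] [ 0.613 -0.082  0.162]
110 [ 0.5994 -0.0958  0.1551] [ 0.59  -0.104  0.146] [ 0.614 -0.082  0.163]
the job is handed in; nothing more can be done
[ 0.0008 -0.0013 -0.001  -0.0001  0.0009  0.0011] None
```

I pressed the shutter lever down to its stop, then carried the ball tray by its handle to the front of the lens. I handed the job in at about 20 s with the tray still held there; `sign_off` gave no verdict.

What the last checks showed:

- **Shutter:** I felt the stop at about 19 N. Later pictures show the blade swung up off the glass, but I had no direct reading of the joint angle.
- **Ball:** It was in its pocket, about 4 mm sideways and 6 mm along the line of sight from my estimated focus point, at about 150 mm height. Two readings just before hand-in agreed within 1 mm.
- **Tray:** It was level to about 0.002 rad before a last 3 mm trim that did not turn it. I held it with the grip set to 90 N, clear of the camera and with the arm at rest.
- **Rest of the bench:** My path stayed clear of everything else, and I saw nothing displaced in the pictures. I did not measure those positions again at the end.
- **Failed check:** The top camera's view of the tray was blocked by the arm, so the last check relies on the side camera only.

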